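Clamp up the strips of a small serving board

ROBOT

A 6-joint arm with a two-finger parallel gripper is mounted at the origin on a cart in front of the work surface, level with it; the furniture and walls round the work are solid. World frame = base frame: x ahead of the robot, y to its left, z up, the work surface at z = 0. Lengths are in m, angles in rad, forces in N, time in s.
With the tool pointing down it reaches from about 0.225 to 0.725 m from the base axis. Payload 3.1 kg.
Tool frame: the origin (TCP) lies midway between the tips of the shut fingers; the grasp point (between the pads) lies behind it (r.grip_point_offset is the y of the grasp point in the tool frame, in m); y points along the fingers, x is the direction in which the jaws open and shut, and the axes are right-handed (so a half turn about y gives the same grasp; the last joint's range is limited). The gripper opens to 85 mm and grips with 20 to 120 N. Pads are 22 mm wide; open, the fingers measure 114 mm over their backs; the gripper's body (76 mm by 85 mm) begins 54 mm behind the grasp point. The pads swing forward as they close: fully open they stand 13 mm farther back than shut.
Start: joints at [0.98, 0.048, 0.099, 1.622, 0, 1.443], TCP at [0.234, 0.47, 0.231] pointing down, gripper open.
Joint ranges: [-2.91, 2.91], [-0.99, 1.94], [-1.21, 1.42], [-2.12, 2.29], [-1.49, 1.47], [-3.14, 3.14]. Speed limits (rad/s): [2.79, 2.79, 3.14, 3.14, 3.14, 3.14].

INTERFACE

Orientations are given as a unit quaternion [x, y, z, w].
In Python, from cell import r gives the robot as it stands. Calls block until the motion is done:
- r.reach(position, orientation): joint-space move of the TCP to a pose.
- r.servo_line(position, ori=None, rate=0.15, f_stop=None): straight line of the TCP; ori=None keeps the orientation; rate is the mean speed in m/s. With f_stop (N) it stops when the force on the tool has changed by that much, and returns True; else False.
- r.movej(angles): joint-space move.
- r.gripper_to(opening, grasp_force=None): finger opening in m; grasp_force is the grip in N (None keeps the last); returns when the fingers have stopped.
- r.hold(seconds).
- r.solve_ik(position, orientation): joint angles nearest the present ones, or None.
- r.state(): the state.
- r.camera(name): name is "scene" or "top" or "wrist"; returns the picture (420x560x3 uint8, red, green, blue); there is no depth.
- r.camera_model(name): a dict with "mtx" (3x3 intrinsics, pixels), "rvec" (rotation vector, rad) and "tvec" (3), from world to camera coordinates, as OpenCV has them; the wrist camera has in their place "hand_eye" (4x4, takes a point from camera to tool coordinates, whose origin is the TCP and whose axes are the tool frame's). Camera axes: x right, y down, z forward; pixel columns grow to the right and rows downward; lengths in m; the calibration is good to about 2 mm. The wrist camera is an equidistant fisheye: a pixel r from the principal point sees the ray r / f radians off the axis. A picture is of the moment at which its call begins: read the wrist's pose just before it. camera_model takes no time and is no camera call.
A pose or a line that the arm cannot do raises r.PlanningError and nothing moves.
- r.finish_job(): hands the job in, once; it reports no verdict.
Trained networks look in the newest picture that a camera, given by its name, has taken for a name from the list of things; names that differ only in an ending like _2 or _b are one class to them, and where a whole thing is asked for, a point or a joint stands for the part that bears it (a point fixed in the world has none). Each returns a list of dicts, best first, with "confidence" (0 to 1); they miss things now and then, are a little off and sometimes report something else, mostly with a low value. They report only what shows in the picture. A call takes as long as a camera call.
- r.cut_out(camera, name): "mask" (420x560 bool, what is visible of it) and "location" ([column, row] in pixels, amid what is visible of it).
The state is a dict: "t": time; "joint_pos": joint angles; "qvel": joint speeds; "tau": joint torques, N m; "ee_pos": TCP position; "ee_rot": TCP orientation; "contact_force": force on the tool from outside, world axes, zero at the start; "ft_torque": the same for the moment, N m; "grip_width": finger opening in m.
Only numpy, scipy, OpenCV 4.12 (cv2) and the standard library are available. Lean on these libraries where they do the work, as an engineer would, in place of code of your own. Each camera call takes 0.05 s, during which the arm holds its last target. There are 200 camera calls.

TASK

Dry-clamp this serving board: throw the cam lever open and lay all the wooden strips that are there across the bed of the clamp, flat, side by side in any order and centred across the bed. Pull the quick-release pin out, slide the tail jaw up to the strips, push the pin fully home again through rail and jaw in the hole that leaves the strips the least play, and only then swing the lever over to lock, so that the strips are squeezed together. Leave the tape measure, the black tape and the pencil where they are.

Things in the scene. Friction and masses are not known exactly. Their poses are not given: they have to be found in the camera images.
- clamp: Edge clamp fixed on the counter: flat bed 404 mm along y, top 8 mm up. Origin: counter level, mid-width of the bed, where the cam pad's face stands with the lever open. +x across the bed away from the robot, +y along it to the tail jaw (left), z up. Strips lie across it, long side along x, middles at x = 0, side by side along y, between the front rail (inner face x = -75 mm) and a rear lip (x = 80 to 86 mm, top 21 mm).
- rail_hole (a point): Last hole of the rail, on its front face, 44 mm up, clamp x = -80, y = 266 mm; axes as the clamp's. The rail is an upright plate along the bed's front edge, clamp x = -80 to -75, y = 30 to 302 mm, top 60 mm, with eleven 14 mm holes along x, 20 mm apart, from y = 66 to this one. The pin starts home in it.
- tail_jaw (a joint): How far the tail jaw is slid from its widest place towards the cam pad, m, 0 (start, pinned) to 0.204. Its face (142 mm long, top 50 mm) stands at clamp y = 246 mm less this; its bore meets a rail hole at 0, 0.020 .. 0.200. With the pin out it slides with 2 to 3 N and pushes strips along. Right hole: 0.240 less the strips' total width (6 mm play); looser the pad cannot reach, tighter they do not fit.
- jaw_grip (a point): Middle of the upright grip on the tail jaw, 68 mm above the counter: a flat rib 20 mm thick along the clamp's y, 60 mm along x, standing from 46 to 82 mm.
- jaw_bore (a point): Front mouth of the 14 mm bore in the tail jaw, 6.5 mm behind the rail's front face, 44 mm above the counter, 20 mm behind (+y) the jaw's face; axes as the clamp's. The bore runs 22 mm along +x, then opens into a free space where the pin's balls spring out.
- pin_mid (a point): Centre of the square handle (22 x 22 mm, 34 mm long) of the steel quick-release pin (120 g); x axis along the pin to its tip. Then a 3 mm collar and a 12 mm shank, 40 mm long, tapered at the end, with two spring balls that snap out behind the jaw: 8 to 15 N to pull or push. Home: collar on the rail, this point at clamp x = -100 mm. Put down, it lies level on its handle, axis 11 mm up.
- pin_tip (a point): Tip of the pin, 60 mm from pin_mid along the pin; home, it is 33.5 mm beyond jaw_bore along the clamp's x. Clear of the rail when in front of clamp x = -80 mm.
- cam_lever (a joint): Lever angle, rad: 0 open (lever along the clamp's -y, away from the bed), 1.57 locked (along its -x, to the robot; stop at 1.6), clockwise from above to lock, about an upright pivot at clamp x = 0, y = -47 mm; friction holds it where left. The cam drives the pad 11 mm along +y, evenly over the swing; 3 to 6 N at the knob. Starts locked or nearly, clamp empty.
- lever_knob (a point): Middle of the upright round knob (18 mm across, 54 to 88 mm above the counter) at the end of the lever, 80 mm from the pivot, 72 mm above the counter.
- cam_pad: Sprung pad of the cam head, 142 mm along x, top 46 mm; face at clamp y = 0 with the lever open, y = 11 mm locked and empty; yields 3.5 N per mm, so strips in the right hole are squeezed with 15 to 20 N. Its origin is at counter level below the middle of the face.
- wide_a_mid (a point): Centre (half-way up) of a planed hardwood strip, 40 mm wide (its y), 140 mm long (its x), 18 mm thick (z). Lies flat on the counter at the left at the start; may be absent (None).
- wide_b_mid (a point): Centre (half-way up) of a planed hardwood strip, 40 mm wide (its y), 140 mm long (its x), 18 mm thick (z). Lies flat on the counter at the left at the start; may be absent (None).
- narrow_a_mid (a point): Centre (half-way up) of a planed hardwood strip, 20 mm wide (its y), 140 mm long (its x), 18 mm thick (z). Lies flat on the counter at the left at the start; may be absent (None).
- narrow_b_mid (a point): Centre (half-way up) of a planed hardwood strip, 20 mm wide (its y), 140 mm long (its x), 18 mm thick (z). Lies flat on the counter at the left at the start; may be absent (None).
- tape_measure: Tape measure on the counter, about 70 x 90 x 42 mm; leave it alone.
- black_tape: Roll of black tape lying flat at the right, 55 mm across, 19 mm high; leave it alone.
- pencil: Pencil lying on the counter at the front right, 142 x 7 mm; leave it alone.

How it is judged:
By the outcome, as a careful person would: the job done as asked, in the order asked, and still so for the second after the job is handed in, with the robot touching nothing.
Of wide_a, wide_b, narrow_a, narrow_b only 2 to 4 are there at a start; the rules pass over those that are not, and their reading is None.
At some moment in a run one of wide_a, wide_b, narrow_a, narrow_b may be knocked a few centimetres aside while the robot is not near it.
Once in a run the grip may slacken for a moment while it holds something.
It also fails if it takes over 210 s, if anything falls off the work surface, if the arm or the gripper's body presses on something with over 40 N, if the wrist force passes 120 N, or if a joint passes its speed limit or range.

## Working session

There is one attempt and no reset: what is moved stays moved. The work goes in short steps, each a Python script; the robot and the scene stay as the last script left them, time stands still between calls to the robot, and variables do not carry over. Pictures are saved under pics/ and viewed, about 12 in all and at most 16, crops included, and the job is handed in when it is done.

```bash
ls; mkdir -p pics; python3 - <<'E'
from cell import r
import cv2,numpy as np
s=r.state();print(s['t'],s['ee_pos'],s['ee_rot'],s['grip_width'],r.grip_point_offset)
for c in("scene","top"):
    im=r.camera(c);cv2.imwrite(f"pics/{c}0.png",im[:,:,::-1])
    m=r.camera_model(c);print(c,m)
    for n in ["clamp","tail_jaw","pin_mid","cam_lever","cam_pad","wide_a_mid","narrow_a_mid","tape_measure","black_tape","pencil"]:
        print(n,[(round(d['confidence'],2),np.round(d['location']).tolist(),int(d['mask'].sum())) for d in r.cut_out(c,n)])
print(r.camera_model("wrist"))
E
```

```text
pics
0.0 [0.23405953 0.46923757 0.23010983] [ 0.60170416  0.37122431 -0.37275537 -0.60099754] 0.08533902688394113 -0.0187
scene {'mtx': array([[411.07772509,   0.        , 277.97027619],
       [  0.        , 411.07772509, 214.30399776],
       [  0.        ,   0.        ,   1.        ]]), 'rvec': array([ 1.94271171, -0.94433731,  0.55460108]), 'tvec': array([-0.26248687,  0.28135324,  0.79782457])}
clamp [(0.81, [350.0, 248.0], 6363)]
tail_jaw [(0.75, [300.0, 214.0], 648)]
pin_mid [(0.6, [275.0, 231.0], 99), (0.57, [385.0, 262.0], 378)]
cam_lever [(0.67, [386.0, 261.0], 372)]
cam_pad [(0.91, [371.0, 258.0], 357)]
wide_a_mid [(0.9, [212.0, 223.0], 531)]
narrow_a_mid [(0.71, [255.0, 203.0], 270)]
tape_measure [(0.96, [177.0, 186.0], 451)]
black_tape []
pencil [(0.49, [209.0, 221.0], 532)]
top {'mtx': array([[469.45358899,   0.        , 270.04420509],
       [  0.        , 469.45358899, 209.25671112],
       [  0.        ,   0.        ,   1.        ]]), 'rvec': array([ 1.94073418, -2.2676317 ,  0.24536024]), 'tvec': array([0.12244086, 0.49054463, 1.54697112])}
clamp [(0.83, [314.0, 184
[... 390 characters left out ...]
65.0, 186.0], 391), (0.17, [342.0, 184.0], 195)]
black_tape [(0.66, [391.0, 207.0], 161), (0.5, [269.0, 189.0], 487)]
pencil [(0.59, [345.0, 225.0], 21), (0.54, [313.0, 186.0], 5172)]
{'mtx': array([[325.1922621 ,   0.        , 281.13323623],
       [  0.        , 325.1922621 , 215.49498873],
       [  0.        ,   0.        ,   1.        ]]), 'hand_eye': array([[ 9.99999758e-01, -5.16106173e-04,  4.66939894e-04,
        -2.01959905e-04],
       [-6.10654790e-04, -3.28746788e-01,  9.44417904e-01,
        -1.41560463e-01],
       [-3.33914920e-04, -9.44417960e-01, -3.28747024e-01,
         8.57272530e-02],
       [ 0.00000000e+00,  0.00000000e+00,  0.00000000e+00,
         1.00000000e+00]])}
```

```bash
python3 - <<'E'
import cv2
a=cv2.imread("pics/top0.png");cv2.imwrite("pics/t0c.png",cv2.resize(a[130:290,90:430],None,fx=2.35,fy=2.35,interpolation=cv2.INTER_CUBIC))
E
```

```text
(no output)
```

View pics/t0c.png

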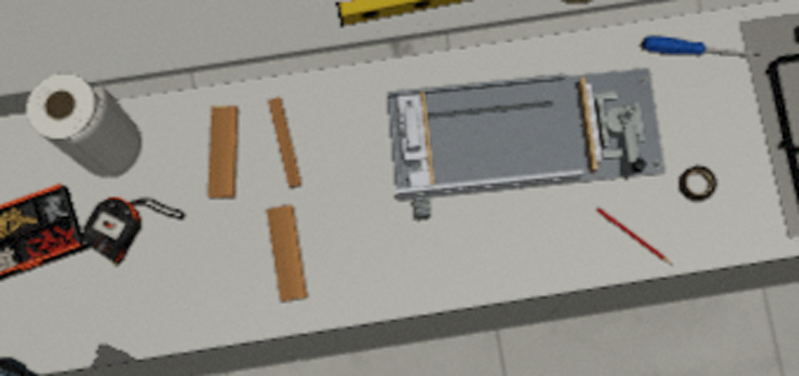

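View pics/scene0.png

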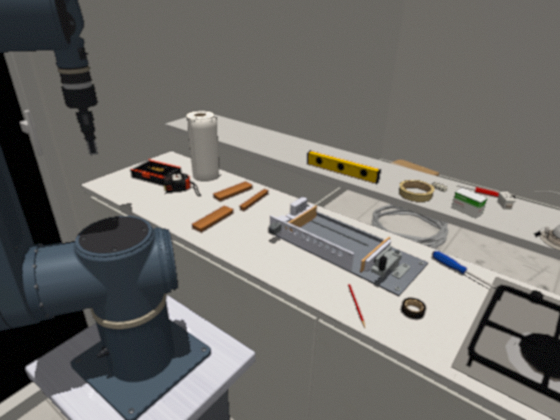

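```bash
cat > h.py <<'E'
from cell import r
import cv2,numpy as np
from scipy.spatial.transform import Rotation as R
def q_down(a): # jaw opening direction at angle a in world xy
    c,s=np.cos(a),np.sin(a)
    return R.from_matrix(np.array([[c,0,-s],[s,0,c],[0,-1,0.]])).as_quat()
def cam(name,st=None):
    m=r.camera_model(name)
    if name!="wrist":
        Rm=cv2.Rodrigues(m['rvec'])[0]; return m['mtx'],Rm,np.array(m['tvec']).ravel()
    T=np.eye(4);T[:3,:3]=R.from_quat(st['ee_rot']).as_matrix();T[:3,3]=st['ee_pos']
    W=np.linalg.inv(T@m['hand_eye']); return m['mtx'],W[:3,:3],W[:3,3]
def px2w(name,uv,z,st=None):
    K,Rm,t=cam(name,st); uv=np.atleast_2d(np.asarray(uv,float))
    p=np.c_[(uv[:,0]-K[0,2])/K[0,0],(uv[:,1]-K[1,2])/K[1,1]]
    if name=="wrist":
        th=np.linalg.norm(p,axis=1)+1e-12
        d=np.c_[p/th[:,None]*np.sin(th)[:,None],np.cos(th)]
    else: d=np.c_[p,np.ones(len(p))]
    o=-Rm.T@t; d=d@Rm
    return o+d*((z-o[2])/d[:,2])[:,None]
def w2px(name,P,st=None):
    K,Rm,t=cam(name,st); c=np.atleast_2d(P)@Rm.T+t
    if name=="wrist":
        rho=np.linalg.norm(c[:,:2],axis=1); th=np.arctan2(rho,c[:,2]); p=c[:,:2]/(rho[:,None]+1e-12)*th[:,None]
    else: p=c[:,:2]/c[:,2:]
    return p*[K[0,0],K[1,1]]+K[:2,2]
def rect(name,mask,z,st=None):
    """centre, long-axis angle, (long,short) of mask on the plane z"""
    cs=max(cv2.findContours(mask.astype(np.uint8),cv2.RETR_EXTERNAL,cv2.CHAIN_APPROX_NONE)[0],key=cv2.contourArea)
    P=px2w(name,cs[:,0,:],z,st)[:,:2]
    (c,(w,h),a)=cv2.minAreaRect((P*1000).astype(np.float32)); a=np.radians(a)
    if h>w: a+=np.pi/2; w,h=h,w
    return np.array(c)/1000,(a+np.pi/2)%np.pi-np.pi/2,(w,h)
def snap(fn,name="wrist"):
    st=r.state(); im=r.camera(name); cv2.imwrite("pics/"+fn+".png",im[:,:,::-1]); return st,im
E
python3 - <<'E'
from h import *
s=r.state();print(np.round(R.from_quat(s['ee_rot']).as_matrix(),3))
r.camera("top")
f=lambda u,v:(90+u/2.35,130+v/2.35)
for n,uv,z in [("bedBL",(397,195),.008),("bedBR",(663,173),.008),("bedTR",(650,69),.008),("bedTL",(388,92),.008),("pin",(421,207),.044),("knob",(638,166),.08),("strip1",(223,152),.018),("narrow",(285,142),.018),("strip2",(287,253),.018),("tape",(698,183),.019),("pencil1",(598,209),0),("pencil2",(670,263),0),("measure",(113,228),.04),("towel",(100,140),.05),("shelf",(400,50),0)]:
    print(n,np.round(px2w("top",[f(*uv)],z)[0],3))
for n in("wide_a_mid","narrow_a_mid","cam_pad","tail_jaw"):
    for d in r.cut_out("top",n)[:3]: print(n,d['confidence'],rect("top",d['mask'],.018))
E
```

```text
[[ 0.446 -0.    -0.895]
 [ 0.895 -0.     0.446]
 [-0.    -1.     0.   ]]
bedBL [0.507 0.084 0.008]
bedBR [ 0.478 -0.314  0.008]
bedTR [ 0.642 -0.327  0.008]
bedTL [0.668 0.074 0.008]
pin [0.476 0.053 0.044]
knob [ 0.48  -0.263  0.08 ]
strip1 [0.61  0.332 0.018]
narrow [0.611 0.238 0.018]
strip2 [0.443 0.257 0.018]
tape [ 0.453 -0.359  0.019]
pencil1 [ 0.441 -0.209  0.   ]
pencil2 [ 0.344 -0.299  0.   ]
measure [0.515 0.5   0.04 ]
towel [0.647 0.504 0.05 ]
shelf [0.734 0.046 0.   ]
wide_a_mid 0.91 (array([0.4433215 , 0.25677484]), np.float64(0.00955683991642542), (139.80059814453125, 40.56966781616211))
wide_a_mid 0.69 (array([0.58551831, 0.04468811]), np.float64(-0.05613850367248929), (146.95590209960938, 43.49652862548828))
narrow_a_mid 0.24 (array([0.48445786, 0.04855776]), np.float64(-0.1554800049707339), (35.510223388671875, 20.90621566772461))
cam_pad 0.47 (array([ 0.56597015, -0.21838435]), np.float64(-0.04118924836749294), (143.87188720703125, 20.38020133972168))
tail_jaw 0.72 (array([0.58558759, 0.04309991]), np.float64(-0.09926360383636013), (146.2747344970703, 45.99261474609375))
tail_jaw 0.3 (array([0.48445032, 0.04853794]), np.float64(-0.1530619878589956), (35.53501510620117, 20.879013061523438))
tail_jaw 0.3 (array([ 0.53578064, -0.26247104]), np.float64(-0.02715066099724872), (94.816650390625, 43.801570892333984))
```

```bash
python3 - <<'E'
from h import *
import pickle
out={}
r.reach([0.47,0.27,0.27],q_down(np.pi/2-.07))
st,im=snap("w_str"); 
for n in("wide_a_mid","narrow_a_mid"):
    for d in r.cut_out("wrist",n)[:4]: print(n,round(d['confidence'],2),d['location'],rect("wrist",d['mask'],.018,st))
r.reach([0.50,-0.10,0.25],q_down(np.pi/2-.07))
st,im=snap("w_cl"); pickle.dump(st,open("w_cl.pkl","wb"))
for n in("clamp","cam_pad","tail_jaw","pin_mid","cam_lever"):
    for d in r.cut_out("wrist",n)[:2]: print(n,round(d['confidence'],2),d['location'],d['mask'].sum())
print(st['t'],st['ee_pos'])
a=cv2.imread("pics/w_cl.png"); cv2.imwrite("pics/w_clc.png",cv2.resize(a,(800,600),interpolation=cv2.INTER_CUBIC))
E
```

```text
wide_a_mid 0.91 [270.6, 152.5] (array([0.44407678, 0.25999512]), np.float64(0.03480667072592736), (140.99374389648438, 42.19657516479492))
narrow_a_mid 0.73 [264.3, 277.1] (array([0.60939673, 0.24163188]), np.float64(0.10342402738079537), (146.54293823242188, 23.689634323120117))
clamp 0.76 [275.7, 224.9] 35923
clamp 0.56 [409.6, 155.3] 776
cam_pad 0.69 [192.8, 234.5] 1933
tail_jaw 0.88 [399.6, 238.4] 4177
pin_mid 0.56 [410.2, 157.5] 756
4.0833 [ 0.5002264  -0.09905264  0.25017587]
```

View pics/w_clc.png

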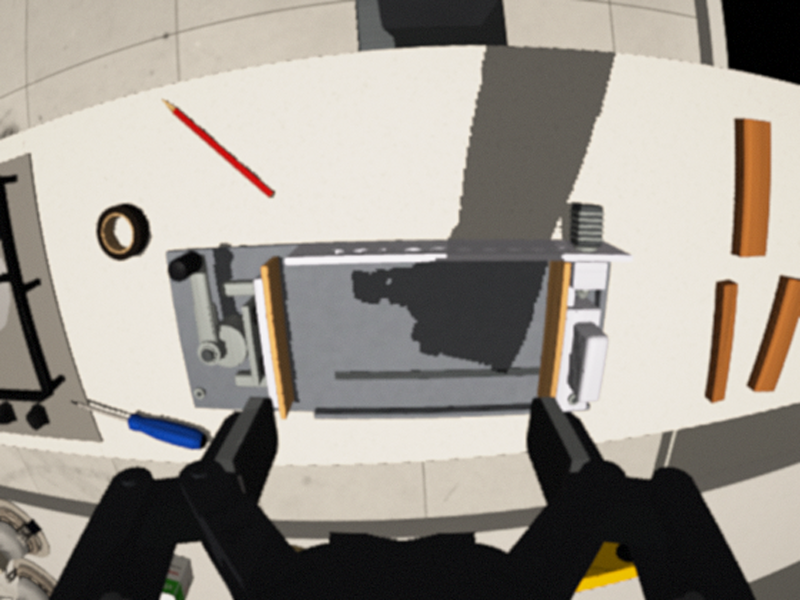

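View pics/w_str.png

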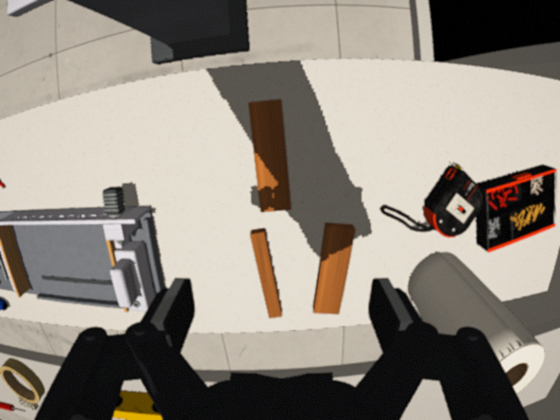

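```bash
cat >> h.py <<'E'
from scipy.optimize import least_squares
def C(p,Q): # clamp coords (m) -> world ; p=x,y,yaw
    Q=np.atleast_2d(Q); c,s=np.cos(p[2]),np.sin(p[2])
    return np.c_[p[0]+c*Q[:,0]-s*Q[:,1],p[1]+s*Q[:,0]+c*Q[:,1],Q[:,2]]
def fit(obs,p0): # obs: list of (cam,state,uv,Q)
    f=lambda p:np.concatenate([(w2px(c,C(p,np.array(Q)/1000),st)[0]-uv) for c,st,uv,Q in obs])
    s=least_squares(f,p0,loss="soft_l1"); return s.x,f(s.x).reshape(-1,2)
E
python3 - <<'E'
from h import *
import pickle
st=pickle.load(open("w_cl.pkl","rb"))
L=[((287,261),(-77.5,30,60)),((628,254),(-77.5,302,60)),((551,262),(-71,246,50)),((541,398),(71,246,50)),((586,224),(-100,266,52)),((316,413),(83,30,21)),((280,258),(-71,11,46)),((288,415),(71,11,46))]
obs=[("wrist",st,np.array(u)*.7,Q) for u,Q in L]
p,res=fit(obs,[.57,-.2,-.07]);print(p,"\n",np.round(res,1))
np.save("p.npy",p)
print("knob",px2w("wrist",[(183*.7,263*.7)],.088,st),"pred piv",C(p,[[0,-.047,.06]]), "px piv",px2w("wrist",[(209*.7,352*.7)],.06,st))
E
```

```text
[ 0.55957715 -0.21955457 -0.0525898 ] 
 [[-2.1 -2.9]
 [ 3.6  0.4]
 [ 9.7 -2.3]
 [ 4.4 11.4]
 [ 3.9 -0.4]
 [-2.9  0.6]
 [-9.9  2.6]
 [-1.9  1.4]]
knob [[ 0.4750196  -0.25563912  0.088     ]] pred piv [[ 0.55710657 -0.26648959  0.06      ]] px piv [[ 0.55783232 -0.26374795  0.06      ]]
```

```bash
python3 - <<'E'
from h import *
import pickle
st=pickle.load(open("w_cl.pkl","rb"))
L=[((287,261),(-77.5,30,60)),((628,254),(-77.5,302,60)),((570,262),(-71,246,50)),((558,398),(71,246,50)),((586,224),(-100,266,55)),((316,413),(83,30,21)),((263,260),(-71,11,46)),((282,416),(71,11,46))]
obs=[("wrist",st,np.array(u)*.7,Q) for u,Q in L]
p,res=fit(obs,[.57,-.2,-.07]);print(p,"\n",np.round(res,1))
np.save("p.npy",p)
a=cv2.imread("pics/w_clc.png")
for y in (66,166,266): 
  for x,z in((-80,44),): cv2.circle(a,tuple((w2px("wrist",C(p,np.array([[x,y,z]])/1000),st)[0]/.7).astype(int)),2,(0,0,255),-1)
for Q in [(-80,30,60),(-75,302,60),(80,30,21),(-71,246,50),(71,246,50),(0,-47,60),(-71,11,46),(71,11,46),(-71,11,8),(-71,246,8),(71,246,8)]:
  cv2.circle(a,tuple((w2px("wrist",C(p,np.array([Q])/1000),st)[0]/.7).astype(int)),2,(0,255,0),-1)
cv2.imwrite("pics/ov1.png",cv2.resize(a[190:440,150:650],None,fx=1.6,fy=1.6))
E
```

```text
[ 0.55952842 -0.21900497 -0.05126789] 
 [[-1.7 -3. ]
 [ 4.  -0. ]
 [-3.2 -2.7]
 [-7.  11.1]
 [ 5.3 -0.3]
 [-2.4  0.6]
 [ 2.4  1.1]
 [ 2.7  0.6]]
```

View pics/ov1.png

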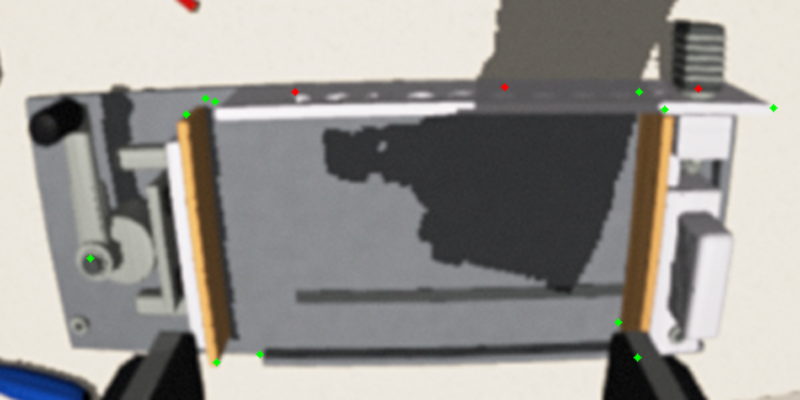

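```bash
python3 - <<'E'
from h import *
import pickle
st=pickle.load(open("w_cl.pkl","rb"))
g=lambda u,v:(150+u/1.6,190+v/1.6)
L=[(g(216,118),(-75,30,60)),(g(770,104),(-80,302,60)),(g(672,117),(-71,246,50)),((586,224),(-100,266,52)),(g(264,360),(83,30,21)),((263,260),(-71,11,46)),((282,416),(71,11,46)),(g(93,262),(0,-47,60)),(g(72,347),(86,-102,8)),(g(28,98),(-80,-102,8))]
obs=[("wrist",st,np.array(u)*.7,Q) for u,Q in L]
p,res=fit(obs,[.57,-.2,-.07]);print(p,"\n",np.round(res,1))
np.save("p.npy",p)
E
```

```text
[ 0.5617307  -0.2192079  -0.05161522] 
 [[-0.  -0.7]
 [ 1.7 -0.9]
 [-3.4 -1.5]
 [ 4.1  1.2]
 [-1.7  0.5]
 [ 2.5  3. ]
 [ 2.9  2. ]
 [-0.9 -0. ]
 [-1.3  0.3]
 [-2.9 -0.9]]
```

```bash
cat >> h.py <<'E'
P=np.load("p.npy")
def CW(x,y,z): return C(P,[[x/1000,y/1000,z/1000]])[0]   # clamp mm -> world
def knob(th,z): return CW(-80*np.sin(th),-47-80*np.cos(th),z)
def aknob(th): return np.pi-th+P[2]
E
python3 - <<'E'
from h import *
for o in(0,-np.pi):
    for th in(1.6,.8,0,-.05):
        q=r.solve_ik(knob(th,62),q_down(aknob(th)+o));print(o,th,None if q is None else np.round(q,2))
r.gripper_to(0.045,20)
st0=r.state()
r.reach(knob(1.57,130),q_down(aknob(1.57)-0))
st,im=snap("k1")
for d in r.cut_out("wrist","lever_knob")[:2]: print(d['confidence'],d['location'],d['mask'].sum())
print("pred px knob",w2px("wrist",knob(1.57,88),st), "alt 1.5", w2px("wrist",knob(1.45,88),st))
print(st['t'])
E
```

```text
0 1.6 [-0.62  0.13 -0.15  1.29  0.   -0.54]
0 0.8 [-0.68  0.25 -0.01  1.31  0.   -1.4 ]
0 0 [-0.66  0.41  0.19  1.35  0.   -2.18]
0 -0.05 [-0.66  0.42  0.2   1.35  0.   -2.23]
-3.141592653589793 1.6 [-0.62  0.13 -0.15  1.29  0.    2.6 ]
-3.141592653589793 0.8 [-0.68  0.25 -0.01  1.31  0.    1.74]
-3.141592653589793 0 [-0.66  0.41  0.19  1.35  0.    0.96]
-3.141592653589793 -0.05 [-0.66  0.42  0.2   1.35  0.    0.92]
0.76 [284.0, 283.5] 3553
pred px knob [[280.15863739 247.19424898]] alt 1.5 [[264.83919069 248.01064092]]
5.6833
```

View pics/k1.png

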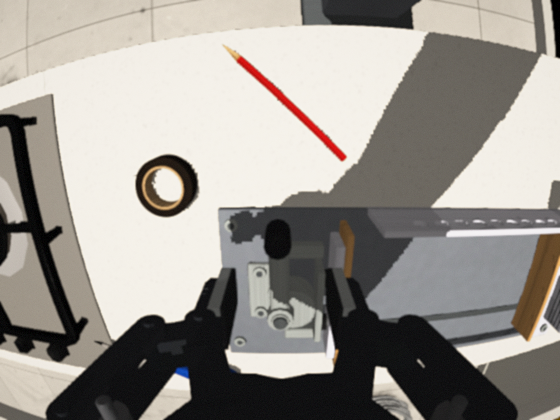

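```bash
cat >> h.py <<'E'
def fz(): return np.round(r.state()['contact_force'],1)
E
python3 - <<'E'
from h import *
print("stop",r.servo_line(knob(1.57,64),rate=.1,f_stop=8))
r.gripper_to(0.021,20); print(r.state()['grip_width'],fz())
for th in np.linspace(1.57,-.03,8)[1:]:
    r.servo_line(knob(th,64),q_down(aknob(th)),rate=.08); print(round(th,2),fz())
r.gripper_to(.045); r.servo_line(knob(-.03,150),rate=.2)
st,im=snap("k2")
for n in("lever_knob","cam_lever"):
  for d in r.cut_out("wrist",n)[:2]: print(n,d['confidence'],d['location'],d['mask'].sum())
print("pred px knob",w2px("wrist",knob(0,88),st),w2px("wrist",knob(.1,88),st),st['t'])
E
```

```text
stop False
0.021066807526085283 [ 0.8 -0.3  2. ]
1.34 [-0.5 -0.7  0.4]
1.11 [ 0.1  0.6 -0.2]
0.88 [ 0.4 -0.   0.4]
0.66 [-0.4  0.   0.1]
0.43 [ 0.5 -0.3 -0.8]
0.2 [ 0.5  0.4 -0.1]
-0.03 [-0.3  0.4 -0.6]
lever_knob 0.68 [287.3, 272.1] 3167
cam_lever 0.67 [288.7, 273.4] 3150
pred px knob [[283.64377391 234.90106521]] [[295.39662217 235.75422525]] 10.5167
```

View pics/k2.png

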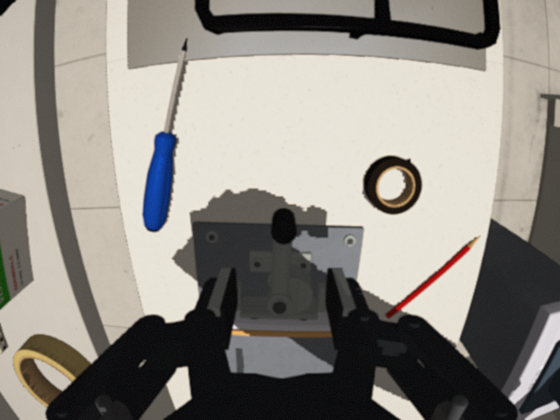

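```bash
cat >> h.py <<'E'
from scipy.optimize import minimize
def boxfit(mask,st,c,a,w,z0=0,h=18,l=140,name="wrist"):
    """pose (x,y,angle) of an l x w x h mm box standing at z0 whose silhouette best overlaps mask"""
    S=4; m=cv2.resize(mask.astype(np.uint8),None,fx=S,fy=S,interpolation=cv2.INTER_LINEAR)
    B=np.array([[x,y,z] for x in(-l/2,l/2) for y in(-w/2,w/2) for z in(z0,z0+h)])/1000
    def cost(v):
        q=w2px(name,C([v[0]/1000,v[1]/1000,v[2]/100],B),st)
        hull=cv2.convexHull(((q+.5)*S-.5).astype(np.float32)).round().astype(np.int32)
        k=cv2.fillConvexPoly(np.zeros_like(m),hull,1)
        return 1-(k&m).sum()/max(1,(k|m).sum())
    v0=np.array([c[0]*1000,c[1]*1000,a*100])
    s=minimize(cost,v0,method="Nelder-Mead",options=dict(initial_simplex=v0+np.array([[0,0,0],[6,0,0],[0,6,0],[0,0,8.]])))
    return s.x/[1000,1000,100],1-s.fun
def wood(im): 
    hsv=cv2.cvtColor(im,cv2.COLOR_RGB2HSV); m=cv2.inRange(hsv,(4,110,40),(20,255,255))
    return cv2.morphologyEx(m,cv2.MORPH_OPEN,np.ones((3,3),np.uint8))
def strips(im,st,z=.018):
    n,lab,stt,cen=cv2.connectedComponentsWithStats(wood(im)); out=[]
    for i in range(1,n):
        if stt[i,4]<400: continue
        c,a,(l,w)=rect("wrist",lab==i,z,st)
        if not(110<l<175 and 14<w<60): continue
        W=40 if w>32 else 20
        v,iou=boxfit(lab==i,st,c,a,W,z0=(z-.018)*1000); out.append((W,v,iou))
    return out
E
python3 - <<'E'
from h import *
r.gripper_to(.06)
r.reach([0.47,0.27,0.27],q_down(np.pi/2))
st,im=snap("s1")
for o in strips(im,st): print(o)
print(st['t'])
E
```

```text
(40, array([0.44470471, 0.25930047, 0.01730171]), np.float64(0.9348052524631594))
(40, array([ 0.56745103, -0.25414215, -0.0453503 ]), np.float64(0.9022189485314428))
(40, array([ 0.61310094,  0.33414895, -0.13493467]), np.float64(0.8953687821612349))
(20, array([0.64891561, 0.20778295, 0.08745551]), np.float64(0.8376786045648543))
13.2333
```

```bash
cat >> h.py <<'E'
def pick(v,w,oz=.16):
    q=q_down(np.pi/2+v[2]); r.gripper_to(w/1000+.022,40)
    r.reach([v[0],v[1],.06],q)
    hit=r.servo_line([v[0],v[1],-.006],rate=.05,f_stop=5)
    z=r.state()['ee_pos'][2]
    r.servo_line([v[0],v[1],z+.002],rate=.05)
    r.gripper_to(w/1000-.006,45); g=r.state()['grip_width']; z=r.state()['ee_pos'][2]
    r.servo_line([v[0],v[1],oz],rate=.2)
    print("pick",hit,"z",round(z,4),"grip",round(g,4),"after lift",round(r.state()['grip_width'],4),r.state()['t']); return z
def place(y,zp,w,x=0):
    q=q_down(np.pi/2+P[2])
    r.reach(CW(x,y,160),q); print("held",round(r.state()['grip_width'],4),fz())
    r.servo_line(CW(x,y,zp*1000+18),rate=.2)
    hit=r.servo_line(CW(x,y,zp*1000+6),rate=.04,f_stop=4)
    print("set",hit,round(r.state()['ee_pos'][2]-zp,4),round(r.state()['grip_width'],4))
    r.gripper_to(w/1000+.016); r.servo_line(CW(x,y,160),rate=.25); print(r.state()['t'])
E
python3 - <<'E'
from h import *
v=np.array([0.4447,0.2593,0.0173])
z=pick(v,40); 
st,im=snap("pk1"); print(strips(im,st))
place(42,z,40)
st,im=snap("pl1")
a=np.hstack([cv2.imread("pics/pk1.png"),cv2.imread("pics/pl1.png")]); cv2.imwrite("pics/c1.png",cv2.resize(a,(800,300),interpolation=cv2.INTER_AREA))
for d in r.cut_out("wrist","wide_a_mid")[:2]: print(d['confidence'],d['location'],boxfit(d['mask'],st,CW(0,42,0)[:2],P[2],40,8), CW(0,42,0))
E
```

```text
pick True z -0.0012 grip 0.0391 after lift 0.0391 17.15
[]
held 0.0391 [-0.2 -0.2 -0.5]
set True 0.0081 0.0388
21.1417
0.9 [282.1, 196.7] (array([ 0.56420063, -0.17757683, -0.0458275 ]), np.float64(0.9721909230286125)) [ 0.56389758 -0.17726383  0.        ]
```

View pics/c1.png

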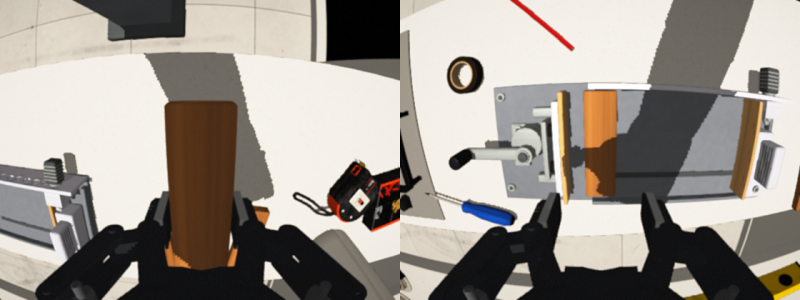

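```bash
python3 - <<'E'
from h import *
r.reach([0.52,0.25,0.27],q_down(np.pi/2))
st,im=snap("s2"); m=wood(im)
for o in strips(im,st): print(o)
for n in("wide_a_mid","narrow_a_mid"):
  for d in r.cut_out("wrist",n)[:3]: print(n,d['confidence'],d['location'],rect("wrist",d['mask'],.018,st))
print(st['t'])
E
```

```text
(40, array([ 0.61156453,  0.33391864, -0.13301141]), np.float64(0.8460243330460404))
(20, array([0.64749874, 0.20853722, 0.08930527]), np.float64(0.8535261456865832))
wide_a_mid 0.88 [24.9, 209.7] (array([ 0.56800281, -0.17559158]), np.float64(-0.04613061061207979), (138.5585479736328, 57.937644958496094))
narrow_a_mid 0.87 [248.8, 262.9] (array([0.64287231, 0.20894313]), np.float64(0.10085912029018318), (142.19866943359375, 22.380695343017578))
narrow_a_mid 0.51 [130.4, 227.4] (array([0.58600281, 0.03549242]), np.float64(-0.039614254898819645), (153.0499267578125, 65.87037658691406))
22.8667
```

View pics/s2.png

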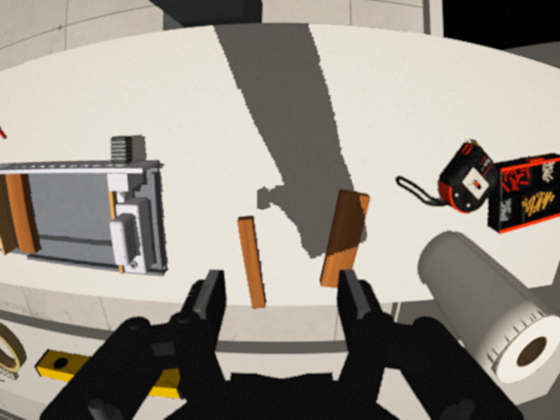

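```bash
python3 - <<'E'
from h import *
z=pick(np.array([0.6465,0.2087,0.09]),20)
place(94,z,20)
st,im=snap("pl2")
for n,w,y in(("wide_a_mid",40,42),("narrow_a_mid",20,94)):
  for d in r.cut_out("wrist",n)[:2]: print(n,d['confidence'],d['location'],boxfit(d['mask'],st,CW(0,y,0)[:2],P[2],w,8), CW(0,y,0))
print("rail/lip px pred",w2px("wrist",[CW(-75,94,60),CW(-70,94,26),CW(70,94,26),CW(80,94,21)],st))
cv2.imwrite("pics/c2.png",cv2.resize(cv2.imread("pics/pl2.png")[80:310,130:500],None,fx=2.1,fy=2.1,interpolation=cv2.INTER_CUBIC))
E
```

```text
pick True z 0.0005 grip 0.0187 after lift 0.0189 26.925
held 0.0185 [-0.2  0.1  0.7]
set True 0.0157 0.0186
30.3167
wide_a_mid 0.63 [225.0, 197.4] (array([ 0.5641395 , -0.17803148, -0.04719496]), np.float64(0.9565488985651032)) [ 0.56389758 -0.17726383  0.        ]
narrow_a_mid 0.9 [279.4, 198.1] (array([ 0.56477763, -0.12414842, -0.04203831]), np.float64(0.9452886426390185)) [ 0.56658038 -0.12533308  0.        ]
narrow_a_mid 0.15 [460.2, 213.1] (array([ 0.56658038, -0.12533308, -0.05161522]), np.float64(0.0)) [ 0.56658038 -0.12533308  0.        ]
rail/lip px pred [[280.47254607 122.24798502]
 [280.48927518 126.34713989]
 [280.51689372 275.52316572]
 [280.52187308 281.75548249]]
```

View pics/c2.png

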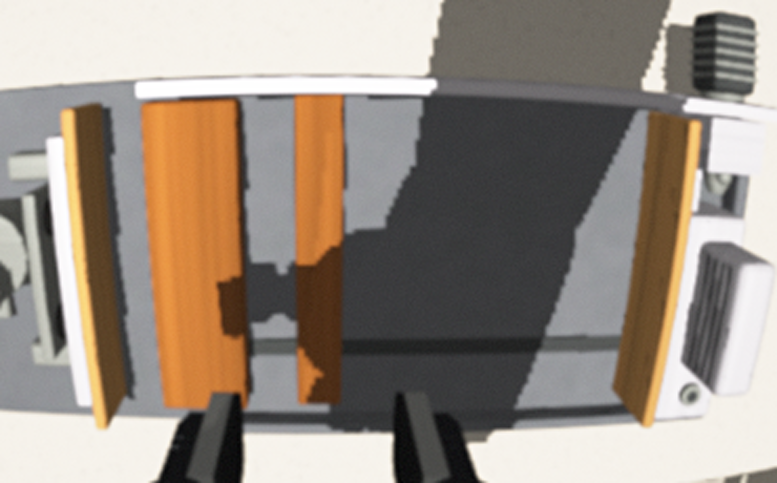

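```bash
python3 - <<'E'
from h import *
import pickle
# recover wrist state of pl2: robot has not moved since
st=r.state(); print(st['ee_pos'])
g=lambda u,v:np.array((130+u/2.1,80+v/2.1))
s1=pickle.load(open("w_cl.pkl","rb")); k=lambda u,v:np.array((150+u/1.6,190+v/1.6))*.7
L=[(g(137,97),(-75,30,60)),(g(137,83),(-80,30,60)),(g(79,107),(-71,0,46)),(g(111,421),(71,0,46)),(g(686,122),(-71,246,50)),(g(644,421),(71,246,50)),(g(725,52),(-100,266,55))]
L1=[(k(216,118),(-75,30,60)),(k(770,104),(-80,302,60)),(k(672,117),(-71,246,50)),(k(264,360),(83,30,21)),(k(93,262),(0,-47,60))]
for LL in ([("wrist",st,u,Q) for u,Q in L],[("wrist",st,u,Q) for u,Q in L]+[("wrist",s1,u,Q) for u,Q in L1]):
    p,res=fit(LL,P);print(p,"\n",np.round(res,1).tolist())
E
```

```text
[ 0.56492138 -0.12474132  0.15686231]
[ 0.56132949 -0.21781408 -0.04727085] 
 [[-0.1, -0.6], [-0.4, -0.6], [-3.3, 0.7], [-1.4, 6.6], [4.4, -2.1], [1.5, 4.1], [9.6, 0.4]]
[ 0.56152698 -0.21807107 -0.05117517] 
 [[-0.0, -0.2], [-0.3, -0.2], [-3.3, 1.0], [-1.9, 6.8], [4.3, -0.7], [0.8, 5.2], [9.6, 1.9], [0.9, -0.9], [2.5, -1.2], [-2.5, -1.8], [-0.9, 0.4], [-0.1, -0.2]]
```

```bash
python3 - <<'E'
from h import *
import pickle
st=r.state(); print(st['ee_pos'])
g=lambda u,v:np.array((130+u/2.1,80+v/2.1))
s1=pickle.load(open("w_cl.pkl","rb")); k=lambda u,v:np.array((150+u/1.6,190+v/1.6))*.7
L=[(g(137,97),(-75,30,60)),(g(137,83),(-80,30,60)),(g(79,107),(-71,0,46)),(g(686,122),(-71,246,50)),(g(725,52),(-100,266,44))]
L1=[(k(216,118),(-75,30,60)),(k(770,104),(-80,302,60)),(k(672,117),(-71,246,50)),(k(264,360),(83,30,21)),(k(93,262),(0,-47,60)),(np.array((586,224))*.7,(-100,266,44))]
LL=[("wrist",st,u,Q) for u,Q in L]+[("wrist",s1,u,Q) for u,Q in L1]
p,res=fit(LL,P);print(p,"\n",np.round(res,1).tolist())
np.save("p.npy",p)
r.reach([0.50,0.25,0.27],q_down(np.pi/2)); r.hold(.2); s=r.state();print(s['ee_pos'],s['t'])
st,im=snap("s3")
for o in strips(im,st): print(o)
for d in r.cut_out("wrist","wide_a_mid")[:3]: print(d['confidence'],d['location'],rect("wrist",d['mask'],.018,st),boxfit(d['mask'],st,(.61,.334),-.13,40))
E
```

```text
[ 0.56492138 -0.12474132  0.15686231]
[ 0.56164885 -0.21841808 -0.05243636] 
 [[-0.4, 0.1], [-0.6, 0.1], [-3.6, 1.2], [4.0, -0.2], [2.6, 2.0], [0.7, -0.8], [2.3, -0.8], [-2.7, -1.4], [-1.2, 0.5], [-0.3, -0.2], [2.1, 0.2]]
[0.50035819 0.24895465 0.26945454] 32.1417
(40, array([ 0.57920006, -0.14277897, -0.04465768]), np.float64(0.5516337754771918))
(40, array([ 0.59982514,  0.33554016, -0.13934632]), np.float64(0.6626240802266566))
0.62 [25.1, 225.2] (array([ 0.5701897 , -0.17596341]), np.float64(-0.05001922527775893), (136.73284912109375, 58.984798431396484)) (array([ 0.61 ,  0.334, -0.13 ]), np.float64(0.0))
```

```bash
python3 - <<'E'
from h import *
r.gripper_to(.085)
r.reach([0.53,0.325,0.26],q_down(np.pi/2)); r.hold(.2)
st,im=snap("s4")
o=[o for o in strips(im,st) if o[1][1]>.2]; print(o)
v=o[0][1] 
assert abs(v[0]-.612)<.006 and abs(v[1]-.334)<.006
z=pick(v,40)
place(146,z,40)
r.hold(.2)
st,im=snap("pl3"); print(st['ee_pos'],CW(0,146,160))
for n,w,y in(("wide_a_mid",40,146),("wide_a_mid",40,42),("narrow_a_mid",20,94)):
  for d in r.cut_out("wrist",n)[:2]:
    v,i=boxfit(d['mask'],st,CW(0,y,0)[:2],P[2],w,8)
    if i>.5: print(n,y,v-[*CW(0,y,0)[:2],P[2]],i)
cv2.imwrite("pics/c3.png",cv2.resize(cv2.imread("pics/pl3.png")[60:330,100:500],None,fx=2,fy=2,interpolation=cv2.INTER_CUBIC))
E
```

```text
[(40, array([ 0.61256407,  0.33411379, -0.14701339]), np.float64(0.9170737358330276))]
pick False z -0.0011 grip 0.0392 after lift 0.039 37.7
held 0.039 [ 0.6  0.2 -0.1]
set True 0.0079 0.0388
41.5
[ 0.56778936 -0.07224694  0.15720478] [ 0.56930105 -0.07261876  0.16      ]
wide_a_mid 42 [ 0.000216   -0.00217602  0.00705449] 0.9629218642381572
narrow_a_mid 94 [-1.52627327e-03  3.08874874e-05  6.09678154e-03] 0.9380447585394582
```

View pics/c3.png

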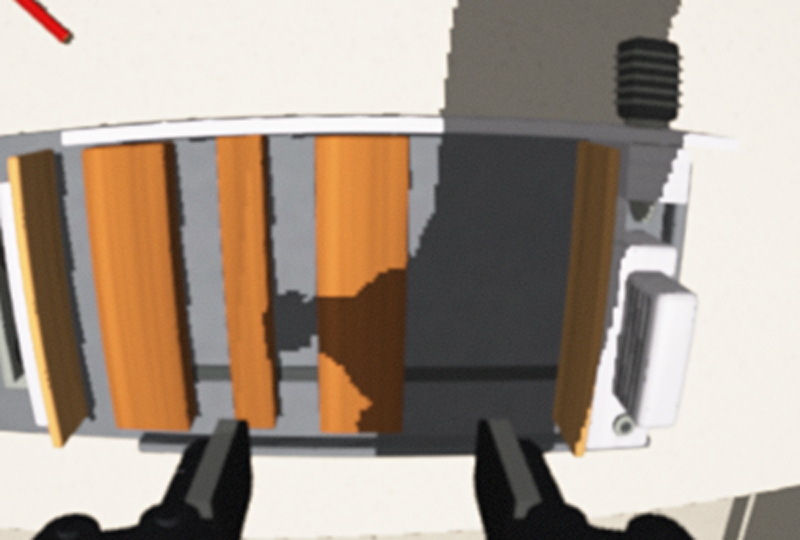

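```bash
python3 - <<'E'
from h import *
r.gripper_to(.045,20)
r.reach(CW(-85,266,150),q_down(np.pi/2+P[2])); r.hold(.2)
st,im=snap("pin1"); print(st['ee_pos'],st['t'])
a=cv2.imread("pics/pin1.png")
print(w2px("wrist",[CW(-100,266,55)],st))
for Q in [(-117,255,55),(-117,277,55),(-83,255,55),(-83,277,55)]:
    cv2.circle(a,tuple(w2px("wrist",CW(*Q),st)[0].round().astype(int)),1,(0,0,255),-1)
for Q in [(-80,302,60),(-75,302,60),(-71,246,50),(-10,255,82),(-30,276,82),(-30,256,82)]:
    cv2.circle(a,tuple(w2px("wrist",CW(*Q),st)[0].round().astype(int)),1,(0,255,0),-1)
cv2.imwrite("pics/c4.png",cv2.resize(a[100:300,160:420],None,fx=3,fy=3,interpolation=cv2.INTER_CUBIC))
E
```

```text
[0.49157392 0.05070462 0.15021192] 43.0083
[[282.01041932 199.6548598 ]]
```

View pics/c4.png

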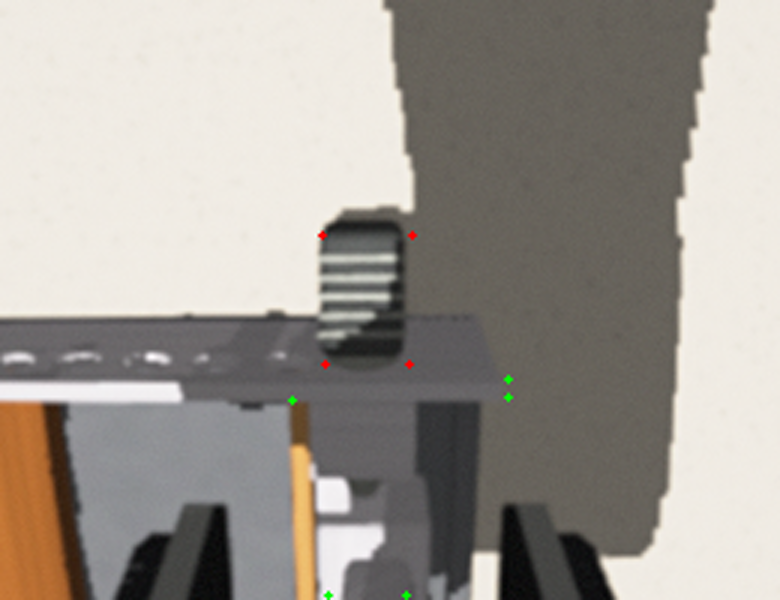

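```bash
cat >> h.py <<'E'
def fine(t,rate=.08,tol=.0006,n=3):
    """servo to t, then trim the standing error away; returns the commanded target"""
    t=np.array(t,float); cmd=t.copy()
    for i in range(n):
        r.servo_line(cmd,rate=rate); r.hold(.15); e=t-r.state()['ee_pos']
        if np.linalg.norm(e)<tol: break
        cmd=cmd+e; rate=.03
    print("fine err mm",np.round(e*1000,2)); return cmd
E
python3 - <<'E'
from h import *
fine(CW(-101,264,80),rate=.15); print(fz())
r.servo_line(CW(-101,264,36),rate=.08,f_stop=8); r.hold(.15); print(r.state()['ee_pos']-CW(-101,264,36),fz())
r.gripper_to(.012,70); r.hold(.3)
s=r.state(); print(s['grip_width'],s['ee_pos'],s['ee_pos']-CW(-101,264,36),fz(),s['t'])
st,im=snap("pin2")
cv2.imwrite("pics/c5.png",cv2.resize(cv2.imread("pics/pin2.png")[120:400,130:430],None,fx=2,fy=2))
E
```

```text
fine err mm [ 0.09 -0.01  0.16]
[-0.4 -0.3  0.1]
[ 7.23029232e-04 -9.85584390e-06  7.95666225e-04] [ 0.3 -0.3  0.7]
0.020052166900866013 [0.47505881 0.05052566 0.03661806] [4.34285339e-04 1.29598482e-05 6.18063418e-04] [-1.  -0.3  6.1] 46.1167
```

View pics/c5.png

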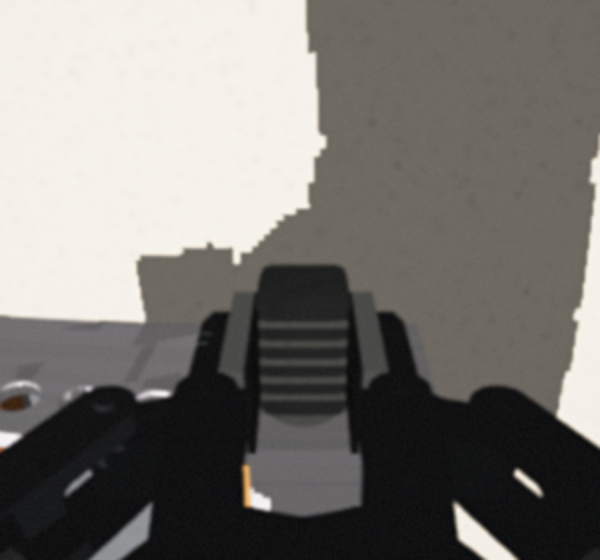

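```bash
cat >> h.py <<'E'
ex=np.array([np.cos(P[2]),np.sin(P[2]),0]); ey=np.array([-np.sin(P[2]),np.cos(P[2]),0]); ez=np.array([0,0,1.])
E
python3 - <<'E'
from h import *
G=r.state()['ee_pos']; np.save("G.npy",G)
for d in(.01,.03,.065):
    r.servo_line(G-ex*d,rate=.04); r.hold(.1); s=r.state(); print(d,np.round((s['ee_pos']-G)@np.c_[ex,ey,ez]*1000,1),fz(),round(s['grip_width'],4))
D=G-ex*.065-ey*.140
fine(D,rate=.12)
hit=r.servo_line(D-ez*.036,rate=.03,f_stop=4); r.hold(.1); s=r.state(); print("down",hit,(s['ee_pos']-D)*1000,fz(),s['grip_width'])
E
```

```text
0.01 [-10.3   0.   -0.2] [-0.4  1.6  0.8] 0.0202
0.03 [-33.1  -0.   -0.9] [-5.4  0.4  2.8] 0.0203
0.065 [-64.7  -0.    0.1] [-0.4  0.1 -2. ] 0.02
fine err mm [ 0.   -0.54  0.04]
down True [ -0.26907784   0.08624321 -29.65521436] [-1.2  0.   5.5] 0.020255078934132698
```

```bash
python3 - <<'E'
from h import *
G=np.load("G.npy");D=G-ex*.065-ey*.140
hit=r.servo_line(D-ez*.034,rate=.02,f_stop=8); r.hold(.1); s=r.state(); print("down",hit,(s['ee_pos']-D)*1000,fz(),s['grip_width'])
st,im=snap("pin3")
b=r.camera("scene"); cv2.imwrite("pics/pin3s.png",b[:,:,::-1]); uv=w2px("scene",[s['ee_pos']])[0].astype(int); print(uv)
A=cv2.resize(cv2.imread("pics/pin3.png")[120:400,130:430],(400,373)); B=cv2.resize(b[uv[1]-40:uv[1]+35,uv[0]-40:uv[0]+40,::-1],(400,373),interpolation=cv2.INTER_CUBIC)
cv2.imwrite("pics/c6.png",np.hstack([A,B]))
E
```

```text
down True [ -0.19702009   0.06342748 -29.69435348] [-1.5  0.8  6.5] 0.0204880420351412
[298 271]
```

View pics/c6.png

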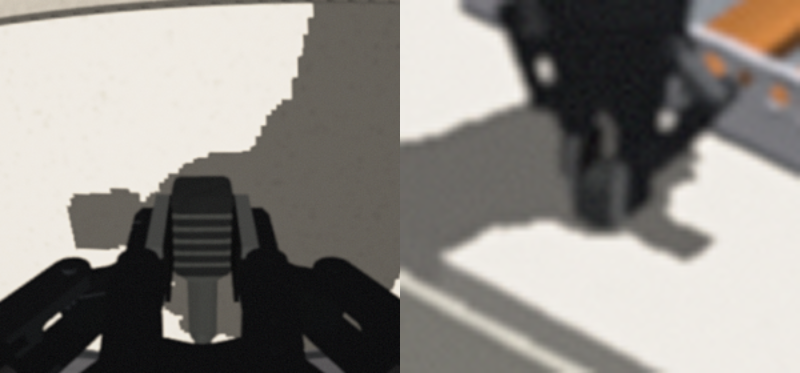

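```bash
python3 - <<'E'
from h import *
r.gripper_to(.045); r.hold(.1); s=r.state(); np.save("L.npy",s['ee_pos']); print(s['ee_pos'])
r.servo_line(s['ee_pos']+ez*.13,rate=.25)
st,im=snap("pin4"); 
for d in r.cut_out("wrist","pin_mid")[:2]: print("pin",d['confidence'],d['location'],rect("wrist",d['mask'],.015,st))
r.reach(CW(-10,250,190),q_down(np.pi/2+P[2])); r.hold(.15)
st,im=snap("jaw1"); print(st['ee_pos'],st['t'])
a=cv2.imread("pics/jaw1.png")
for Q in [(-30,276,82),(-30,256,82),(30,276,82),(30,256,82)]:
    uv=w2px("wrist",CW(*Q),st)[0].round().astype(int); print(uv); cv2.circle(a,tuple(uv),1,(0,0,255),-1)
b=cv2.resize(a[100:300,160:420],None,fx=2,fy=2,interpolation=cv2.INTER_CUBIC)
c=cv2.resize(cv2.imread("pics/pin4.png")[100:300,200:340],None,fx=2,fy=2,interpolation=cv2.INTER_CUBIC)
cv2.imwrite("pics/c7.png",np.hstack([b,c]))
E
```

```text
[ 0.40180355 -0.08541099  0.00558084]
[0.56352912 0.0306136  0.18947246] 53.6417
[315 192]
[290 192]
[313 260]
[289 260]
```

View pics/c7.png

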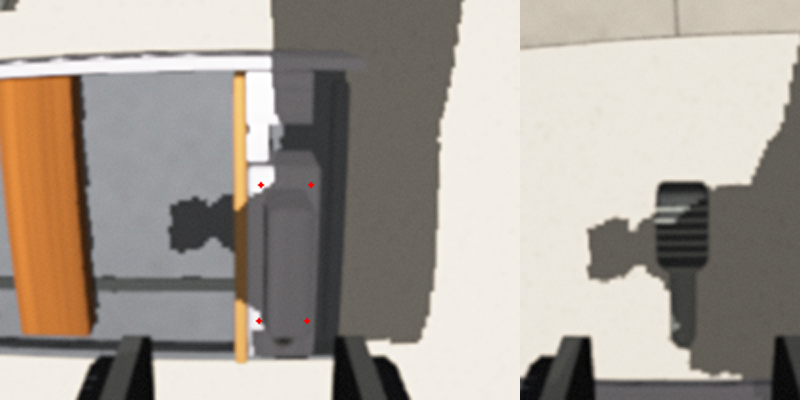

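```bash
python3 - <<'E'
from h import *
fine(CW(4,268,110),rate=.15)
print("hit",r.servo_line(CW(4,268,57),rate=.08,f_stop=6)); r.hold(.1); print(fz(),r.state()['ee_pos']-CW(4,268,57))
r.gripper_to(.012,60); r.hold(.2); s=r.state(); a=s['ee_pos']; print(s['grip_width'],fz(),(a-CW(4,268,57))*1000)
hit=r.servo_line(a+ey*.008,rate=.015,f_stop=9); b=r.state()['ee_pos']; print("stop",hit,(b-a)@ey*1000,fz()@ey)
J=b.copy(); np.save("J.npy",J)
for d in(.03,.06,.1,.137):
    r.servo_line(J-ey*d,rate=.06); print(d,fz(),round((J-r.state()['ee_pos'])@ey*1000,1))
fine(J-ey*.140,rate=.03); r.hold(.2); s=r.state(); print(fz(),(J-s['ee_pos'])@ey*1000,s['t'],s['grip_width'])
E
```

```text
fine err mm [ 0.01 -0.02  0.14]
hit False
[-0.3 -0.1  1.2] [7.58684595e-04 1.28271443e-05 9.44423260e-04]
0.018533603038833193 [-0.7  0.9  5.7] [0.58622875 0.12697801 0.99140796]
stop True 4.342306861054691 -1.8342145830887433
0.03 [ 0.1 -2.9  2.2] 31.6
0.06 [ 0.3 -2.1  1.3] 61.5
0.1 [ 1.  -2.9  1.9] 101.4
0.137 [3.1 0.7 1. ] 137.7
fine err mm [-0.18 -0.11 -0.01]
[3.5 2.9 1.5] 139.8772609468965 60.75 0.019017275325447294
```

```bash
python3 - <<'E'
from h import *
r.gripper_to(.045); r.hold(.1)
r.servo_line(r.state()['ee_pos']+ez*.09,rate=.25)
r.reach(CW(-140,126,130),q_down(np.pi/2+P[2]))
r.servo_line(CW(-140,126,60),rate=.15); r.hold(.1)
st,im=snap("h1"); print(st['t'])
a=cv2.imread("pics/h1.png")
for y in range(66,280,20): 
    uv=w2px("wrist",CW(-80,y-2,44),st)[0]; print(y,uv.round(1))
uv=w2px("wrist",CW(-80,124,44),st)[0].astype(int)
cv2.imwrite("pics/c8.png",cv2.resize(a[uv[1]-60:uv[1]+60,uv[0]-80:uv[0]+80],None,fx=5,fy=5,interpolation=cv2.INTER_CUBIC))
E
```

```text
63.075
66 [187.6 342.4]
86 [216.9 344.2]
106 [247.3 345.4]
126 [278.3 345.9]
146 [309.3 345.6]
166 [339.9 344.5]
186 [369.5 342.8]
206 [397.7 340.4]
226 [424.2 337.6]
246 [448.9 334.5]
266 [471.7 331.1]
```

View pics/c8.png

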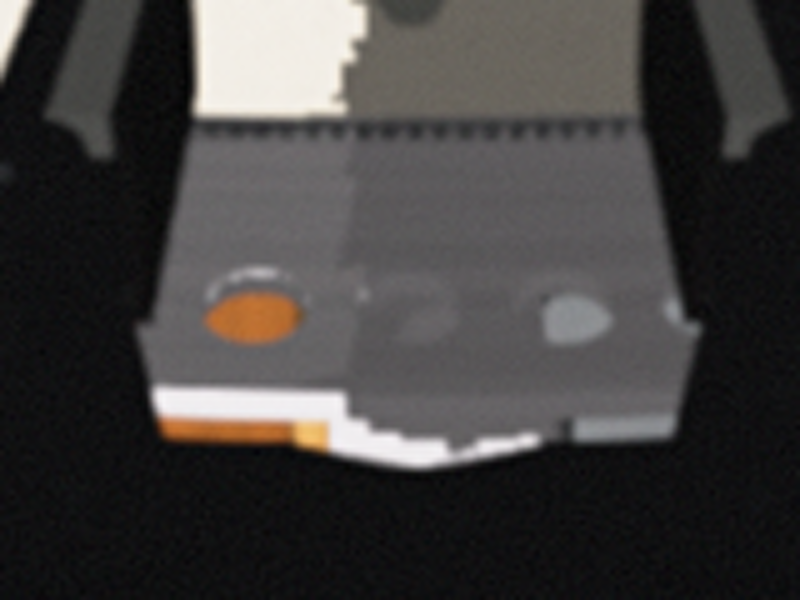

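```bash
python3 - <<'E'
from h import *
st=r.state(); a=cv2.imread("pics/h1.png")
inv=lambda W:((W-[P[0],P[1],0])@np.c_[ex,ey,ez])*1000
for z in(.050,):
  for c in((295,425),(295,436),(328,436)): print(c,inv(px2w("wrist",[(198+c[0]/5-.4,285+c[1]/5-.4)],z,st)[0]))
# hole refs on front face: intersect rays with x=-80 plane, via minimizing
from scipy.optimize import brentq
def on_face(uv,x=-80):
    f=lambda z:inv(px2w("wrist",[uv],z,st)[0])[0]-x
    z=brentq(f,-.02,.12); return inv(px2w("wrist",[uv],z,st)[0])
for c in((253,305),(565,305),(205,305),(303,305)): print(c,on_face((198+c[0]/5-.4,285+c[1]/5-.4)))
g=cv2.cvtColor(a,cv2.COLOR_BGR2GRAY)[334:360,264:300]
for i,row in enumerate(g): print(334+i," ".join("%3d"%v for v in row))
b=cv2.cvtColor(a,cv2.COLOR_BGR2GRAY)[368:374,250:320]
for i,row in enumerate(b): print(368+i," ".join("%3d"%v for v in row))
E
```

```text
(295, 425) [-63.18216199 109.58191991  50.        ]
(295, 436) [-60.97434087 109.48224958  50.        ]
(328, 436) [-61.10793635 113.87708234  50.        ]
(253, 305) [-80.         104.53391508  44.2605127 ]
(565, 305) [-80.         144.75830626  44.17577242]
(205, 305) [-80.          98.31331894  44.54503383]
(303, 305) [-80.         110.99424487  44.04173432]
334 102  97  92  88  86  86  85  88  87  88  87  87  89  88  89  88  86  88  86  88  84  88  86  85  86  87  87  86  88  86  87  90  87  89  87  87
335 101  97  92  89  86  86  89  88  86  87  88  88  85  85  88  86  87  87  87  89  87  88  85  90  88  88  86  87  87  86  87  88  91  87  90  90
336 101  99  94  88  87  88  88  87  88  86  90  89  88  88  88  88  88  88  87  87  88  88  87  89  89  86  88  88  89  88  85  90  87  88  88  88
337 101  94  91  90  89  92  91  88  89  88  89  88  88  90  91  90  91  89  87  87  91  89  88  89  87  86  88  88  87  87  90  88  89  88  89  90
338 105  97  94  95  97 101  99  94  92  89  91  89  89  90  91  91  89  89  91  90  87  87  90  89  90  86  92  90  90  89  88  89  94  87  93 
[... 4115 characters left out ...]
 102  99  98  99  98 100 101 100 101 100 101 102 102 102 115 134 143 139 122 105  98  95  83  66  57  89 131 146 146 144 142 143 139
372 111 113 110 110 105 101 121 166 192 198 198 194 187 200 231 238 239 238 238 238 238 235 232 231 232 234 231 214 172 141 137 139 142 138 141 141 134 113  98 100  98  95 101 122 140 148 149 150 154 152 155 172 197 209 196 164 112  89  83  73  58  53  78 116 127 127 124 123 120 117
373  66  65  64  59  59  59  79 125 162 179 184 183 183 199 231 240 240 239 238 238 238 238 239 239 239 240 240 236 220 207 206 207 205 208 207 208 192 144 104  97 100 100 122 165 204 216 214 216 217 217 214 209 217 220 199 149  90  52  46  41  36  30  44  64  72  71  70  68  67  65
```

```bash
cat >> h.py <<'E'
inv=lambda W:((np.asarray(W)-[P[0],P[1],0])@np.c_[ex,ey,ez])*1000
E
python3 - <<'E'
from h import *
J=np.load("J.npy"); T=J-ey*.140
r.servo_line(r.state()['ee_pos']+ez*.08,rate=.25)
r.reach(T+ez*.06,q_down(np.pi/2+P[2])); fine(T+ez*.03); r.servo_line(T,rate=.08,f_stop=8); r.hold(.1)
a0=r.state()['ee_pos']
r.gripper_to(.012,60); r.hold(.2); s=r.state(); print(s['grip_width'],fz(),inv(s['ee_pos']),"T",inv(T))
fine(T-ey*.00485,rate=.03); r.hold(.2); print(fz(),inv(r.state()['ee_pos']))
r.gripper_to(.045); r.hold(.1)
r.servo_line(r.state()['ee_pos']+ez*.09,rate=.25)
r.reach(CW(-140,126,130),q_down(np.pi/2+P[2]))
r.servo_line(CW(-140,126,60),rate=.15); r.hold(.1)
st,im=snap("h2"); print(st['t'])
g=cv2.cvtColor(im,cv2.COLOR_RGB2GRAY)
print(w2px("wrist",CW(-80,124.65,44),st),[ (y,w2px("wrist",CW(-73.5,y,44),st).round(1).tolist()) for y in(117.65,124.65,131.65)])
for i in range(336,356): print(i," ".join("%3d"%v for v in g[i,264:300]))
print("tan");
for i in range(368,374): print(i,[tuple(im[i,j]) for j in ()]," ".join("%3d"%v for v in g[i,240:300]))
print("R-B row371"," ".join("%3d"%(int(im[371,j,0])-int(im[371,j,2])) for j in range(240,300)))
E
```

```text
fine err mm [ 0.1  -0.    0.11]
0.018296380833005374 [-1.2  1.3  3.3] [  5.06449187 132.55272065  58.86760428] T [  4.52891811 132.49983595  57.96838958]
fine err mm [-0.54  0.06 -0.85]
[-1.5  3.3  9.7] [  5.09354531 127.64425158  58.84077979]
70.6583
[[279.32838347 345.91096931]] [(117.65, [[268.7, 353.0]]), (124.65, [[279.4, 353.0]]), (131.65, [[290.1, 353.0]])]
336 100  99  95  86  88  89  88  89  87  89  89  88  88  88  89  91  85  85  86  86  87  88  88  88  88  89  85  87  88  89  89  91  89  88  87  86
337  99  96  88  90  86  89  91  90  86  87  87  91  86  85  87  89  91  87  89  89  88  89  89  88  87  88  88  88  92  93  88  89  91  88  90  90
338 102  97  95  93  98 100  96  95  92  89  89  90  90  88  91  88  92  90  90  90  92  90  89  90  90  91  90  88  90  88  91  90  89  89  89  90
339 105 103 101 104 102 107 103  97  90  91  91  91  95  96  95  94  97  95  95  94  93  93  92  90  91  88  91  92  91  93  93  92  93  93  94  92
340 107 105 105 107 105 108 104  98  93  93  95  97  99  97 100  99  99 100  99  98  98  96  94  91  97  90  95  92  94  92  92  95  95  91  
[... 3263 characters left out ...]
39 165 179 183 178 173 176 200 230 240 240 240 240 240 239 239 238 239 238 237 238 239 236 234 232 233 233 232 215 173 142 141 140 140 143 141 142 133 113 100  96  98  98 102 123 141 148 148 150 154 146
373 []  51  49  55  59  57  56  64  60  62  76  99 105 105 103 102 108 135 179 209 227 232 235 237 239 241 240 239 239 239 238 237 238 239 239 240 241 241 238 220 206 207 206 209 207 209 208 191 143 106  95  99 103 122 164 204 216 217 216 218 205
R-B row371 131 131 137 138 138 137 138 130 124 128 136 131 133 134 129  93  33   0   0   1   1   1   0   1   1   0   1   0   2   0   1   1   2   1   0   1   2   0   1   3   1   0   2   1   3   1   1   0   1   1   2   5   0   1   4   2  -1   2   1   0
```

```bash
python3 - <<'E'
from h import *
L=np.load("L.npy"); G=np.load("G.npy"); print("L",inv(L),"G",inv(G))
r.servo_line(r.state()['ee_pos']+ez*.06,rate=.25)
fine(L+ez*.05,rate=.15)
hit=r.servo_line([L[0],L[1],.0015],rate=.04,f_stop=5); r.hold(.1); s=r.state(); print(hit,s['ee_pos'],fz())
r.gripper_to(.012,90); r.hold(.3); s=r.state(); print(s['grip_width'],inv(s['ee_pos']),fz())
B=s['ee_pos']; np.save("B.npy",B)
up=B+ez*.033; x,y,z=inv(up); A=CW(x,124.3,z); np.save("A.npy",A)
fine(A,rate=.06); s=r.state(); print(s['grip_width'],inv(s['ee_pos']),fz(),s['t'])
st,im=snap("pin5")
for d in r.cut_out("wrist","pin_mid")[:2]: print("pin",d['confidence'],d['location'],int(d['mask'].sum()))
E
```

```text
L [-166.59680716  124.44641967    5.58083761] G [-100.56382901  264.05902039   36.61851994]
fine err mm [ 0.17 -0.02  0.17]
False [ 0.40207654 -0.0855184   0.00180108] [-0.6  0.7 -0.2]
0.020244509244454895 [-166.26328276  124.30917612    1.99220181] [-1.3  0.2  5.3]
fine err mm [-0.06  0.01 -0.07]
0.020055299650197506 [-166.20724616  124.29003074   35.06167969] [-0.2 -0.2 -1.6] 76.5833
pin 0.66 [282.0, 304.6] 4481
pin 0.49 [201.8, 373.8] 6633
```

```bash
python3 - <<'E'
from h import *
A=np.load("A.npy")
def rep(t): s=r.state(); print(t,np.round(inv(s['ee_pos'])-inv(A),2),np.round(fz(),1),round(s['grip_width'],4),s['t'])
r.servo_line(A+ex*.022,rate=.06); rep("near")
for d in(.034,.042,.050):
    h=r.servo_line(A+ex*d,rate=.02,f_stop=10); r.hold(.1); rep((d,h))
    if h: break
E
```

```text
near [22.02  0.07 -0.1 ] [ 0.2  0.8 -1.5] 0.0199 77.2
(0.034, False) [32.2   0.14 -0.45] [-5.4 -0.4  0.5] 0.0199 78.05
(0.042, False) [43.1  -0.38  0.24] [ 1.  -1.2 -3.1] 0.0198 78.7
(0.05, False) [50.53 -0.12  0.14] [ 0.8 -2.7 -1.2] 0.0199 79.35
```

```bash
python3 - <<'E'
from h import *
A=np.load("A.npy")
def rep(t): s=r.state(); print(t,np.round(inv(s['ee_pos'])-inv(A),2),np.round(fz(),1),round(s['grip_width'],4),s['t'])
for d in(.056,.060,.063,.066,.069,.072):
    h=r.servo_line(A+ex*d,rate=.02,f_stop=28); rep((d,h))
    if h: break
r.hold(.2); rep("end")
E
```

```text
(0.056, False) [56.67 -0.17  0.13] [ 1.  -2.  -1.7] 0.0201 79.8
(0.06, False) [61.14  0.16  0.33] [ 1.2 -1.9 -0.6] 0.0201 80.15
(0.063, False) [63.77  0.3   0.14] [ 3.2 -0.  -1.2] 0.02 80.45
(0.066, False) [65.05  0.32 -0.31] [-1.4 -0.   1. ] 0.0203 80.75
(0.069, False) [65.11  0.3  -0.29] [-9.8  1.5  7.8] 0.02 81.05
(0.072, False) [65.09  0.33 -0.29] [-16.9   1.2  14.2] 0.0199 81.35
end [65.09  0.33 -0.29] [-17.4   0.8  12.8] 0.0203 81.55
```

```bash
python3 - <<'E'
from h import *
A=np.load("A.npy")
def rep(t): s=r.state(); print(t,np.round(inv(s['ee_pos'])-inv(A),2),np.round(fz(),1),round(s['grip_width'],4),s['t'])
h=r.servo_line(A+ex*.080,rate=.02,f_stop=14); rep(("push",h))
r.servo_line(A+ex*.0655,rate=.02); rep("relax")
h=r.servo_line(A+ex*.060,rate=.01,f_stop=5); rep(("tug",h))
r.servo_line(A+ex*.066,rate=.02); rep("relax")
r.gripper_to(.045); r.hold(.2); rep("open")
r.servo_line(r.state()['ee_pos']+ez*.12,rate=.25)
# same relative view as pin1
fine(CW(-85,126-1.7,150),rate=.15)
st,im=snap("pin6"); g=cv2.cvtColor(im,cv2.COLOR_RGB2GRAY)
st1,im1=st,cv2.imread("pics/pin1.png"); g1=cv2.cvtColor(im1,cv2.COLOR_BGR2GRAY)
for nm,k in(("home0",g1),("now",g)):
    print(nm,[int(v) for v in k[165:235:2,280]])
for d in r.cut_out("wrist","pin_mid")[:2]: print(d['confidence'],d['location'],rect("wrist",d['mask'],.05,st), int(d['mask'].sum()))
x=inv(st['ee_pos']);print(x)
cv2.imwrite("pics/pin6.png",im[:,:,::-1])
E
```

```text
('push', True) [64.8   0.16 -0.17] [-2.1 -0.5  4.6] 0.0199 81.8417
relax [64.77  0.14  0.  ] [-5.9  1.6  3.7] 0.0201 82.1167
('tug', True) [ 6.466e+01  4.000e-02 -1.000e-02] [ 0.4 -0.2  2.1] 0.0204 82.4333
relax [6.469e+01 3.000e-02 9.000e-02] [-4.9 -0.1  6.2] 0.0203 82.7583
open [ 6.604e+01  1.000e-02 -8.000e-02] [ 0.7 -0.1  0.8] 0.0453 83.3167
fine err mm [ 0.03 -0.05  0.23]
home0 [237, 239, 187, 98, 62, 32, 56, 91, 106, 105, 182, 149, 99, 163, 186, 99, 144, 201, 86, 120, 193, 98, 60, 72, 39, 33, 31, 63, 69, 79, 93, 94, 101, 100, 97]
now [243, 243, 242, 243, 246, 189, 99, 43, 47, 84, 112, 113, 167, 224, 103, 127, 214, 137, 122, 213, 114, 93, 193, 167, 104, 107, 73, 35, 34, 49, 77, 78, 92, 97, 107]
0.85 [280.6, 202.8] (array([ 0.46871503, -0.08916067]), np.float64(-0.053942993669827466), (41.183780670166016, 22.866867065429688)) 1460
0.59 [98.9, 295.4] (array([ 0.56328552, -0.31362598]), np.float64(-1.2521154133791264), (178.0017547607422, 51.52552032470703)) 2488
[-85.02781234 124.35154603 149.77129178]
```

```bash
python3 - <<'E'
from h import *
print("pin1 ee",inv([0.49157392,0.05070462,0.15021192]))
for n in("pin1","pin6"):
    k=cv2.cvtColor(cv2.imread(f"pics/{n}.png"),cv2.COLOR_BGR2GRAY)
    print(n,"handle",[int(v) for v in k[166:180,280]])
    for c in(255,262,300,305): print(c,[int(v) for v in k[196:240,c]])
E
```

```text
pin1 ee [-84.08396285 265.08001219 150.21192   ]
pin1 handle [237, 239, 234, 187, 125, 98, 88, 62, 36, 32, 42, 56, 77, 91]
255 [237, 237, 237, 236, 237, 237, 238, 226, 176, 101, 69, 88, 101, 101, 103, 103, 107, 105, 103, 99, 100, 109, 122, 114, 103, 97, 92, 84, 85, 90, 88, 95, 97, 102, 102, 101, 101, 95, 104, 124, 140, 138, 139, 139]
262 [237, 236, 237, 236, 235, 236, 238, 236, 208, 129, 75, 92, 96, 92, 91, 89, 91, 89, 90, 91, 92, 90, 92, 95, 100, 98, 97, 95, 91, 95, 88, 93, 97, 102, 102, 100, 101, 95, 84, 81, 82, 83, 81, 83]
300 [97, 97, 100, 101, 100, 101, 99, 101, 94, 84, 84, 88, 90, 92, 90, 91, 91, 90, 91, 92, 93, 91, 92, 90, 89, 91, 92, 92, 91, 91, 92, 96, 101, 100, 104, 101, 98, 85, 60, 53, 51, 52, 51, 52]
305 [97, 100, 98, 99, 100, 100, 99, 101, 95, 81, 81, 88, 91, 91, 90, 91, 92, 91, 92, 90, 90, 91, 92, 92, 92, 92, 90, 91, 91, 92, 92, 94, 99, 102, 102, 103, 100, 85, 64, 53, 50, 54, 52, 54]
pin6 handle [243, 243, 242, 242, 243, 243, 244, 246, 239, 189, 125, 99, 69, 43]
255 [244, 244, 244, 243, 243, 244, 244, 243, 243, 243, 243, 244, 245, 239, 194, 128, 97, 95, 100, 102, 108, 108, 107, 105, 102, 96, 99, 107, 106, 106, 105, 98, 90, 91, 92, 96, 99, 106, 111, 108, 108, 104, 88, 66]
262 [243, 243, 244, 243, 243, 244, 244, 243, 244, 243, 243, 243, 246, 240, 170, 100, 95, 96, 95, 96, 94, 94, 95, 96, 94, 92, 95, 100, 105, 108, 105, 101, 95, 94, 95, 96, 98, 105, 110, 109, 111, 105, 99, 93]
300 [239, 176, 113, 105, 109, 108, 110, 108, 108, 109, 107, 107, 109, 107, 102, 100, 95, 99, 99, 96, 98, 96, 94, 95, 97, 99, 96, 104, 105, 109, 105, 103, 99, 95, 93, 98, 100, 108, 112, 111, 113, 105, 89, 68]
305 [178, 114, 101, 105, 108, 110, 109, 110, 110, 107, 108, 108, 109, 108, 101, 100, 96, 98, 98, 98, 95, 96, 98, 94, 96, 99, 99, 107, 111, 110, 107, 101, 92, 95, 94, 97, 105, 108, 109, 111, 110, 105, 91, 69]
```

```bash
python3 - <<'E'
from h import *
r.servo_line(r.state()['ee_pos']+ez*.03,rate=.25)
r.reach(knob(-.02,140),q_down(aknob(-.02))); fine(knob(-.02,110))
st,im=snap("k3")
for d in r.cut_out("wrist","lever_knob")[:1]: print(d['confidence'],d['location'],"pred",w2px("wrist",knob(0,88),st))
print("stop",r.servo_line(knob(-.02,64),rate=.1,f_stop=8))
r.gripper_to(0.021,20); print(r.state()['grip_width'],fz())
for th in np.linspace(0,1.57,8)[1:]:
    r.servo_line(knob(th,64),q_down(aknob(th)),rate=.06); s=r.state(); print(round(th,2),fz(),s['grip_width'])
h=r.servo_line(knob(1.64,64),q_down(aknob(1.64)),rate=.03,f_stop=12); s=r.state()
k=inv(s['ee_pos']); print(h,fz(),"ee angle",np.arctan2(-k[0],-(k[1]+47)),s['t'])
E
```

```text
fine err mm [ 0.26 -0.15  0.45]
0.58 [288.2, 293.6] pred [[282.18431982 262.01493861]]
stop False
0.02100729598791663 [-0.5 -0.1  0.3]
0.22 [0.6 0.1 0.1] 0.020736513975817435
0.45 [ 0.5 -0.1  0. ] 0.021104629989900644
0.67 [-0.  -1.3  0.6] 0.02092437060526711
0.9 [ 0.6 -0.1  0.5] 0.021111613127917175
1.12 [ 0.9 -0.8 -0. ] 0.020627595398614706
1.35 [ 1.7 -0.9 -0.5] 0.021163320578522396
1.57 [ 0.4 -2.  -0. ] 0.020885329272488706
False [ 1.4 -8.6 -2.6] ee angle 1.6039180832312565 92.8583
```

```bash
python3 - <<'E'
from h import *
r.servo_line(knob(1.60,64),rate=.03); print(fz())
r.gripper_to(.045); r.hold(.1); r.servo_line(knob(1.60,150),rate=.2); r.hold(.15)
st,im=snap("f1")
for d in r.cut_out("wrist","lever_knob")[:1]:
    b=(cv2.cvtColor(im,cv2.COLOR_RGB2GRAY)<40)&d['mask']; ys,xs=np.nonzero(b); print(d['confidence'],"knob cols",xs.mean(),"pred 1.57/1.45",w2px("wrist",knob(1.57,80),st),w2px("wrist",knob(1.45,80),st))
r.gripper_to(.085)
r.reach(CW(25,60,200),q_down(np.pi/2+P[2])); r.hold(.2)
st,im=snap("f2"); print(st['t'])
for y,w in((31,40),):
    pass
m=wood(im); row=lambda x:[ (i) for i in range(0)]
# wood/colour profile along clamp y at several x, on the strip-top plane z=26
for x in(-50,0,40):
    ys=np.arange(-10,125,1.); uv=w2px("wrist",[CW(x,y,26) for y in ys],st).round().astype(int)
    print(x,[int(v) for v in cv2.cvtColor(im,cv2.COLOR_RGB2GRAY)[uv[:,1],uv[:,0]]])
for n in("wide_a_mid","narrow_a_mid"):
  for d in r.cut_out("wrist",n)[:3]:
    c,a,l=rect("wrist",d['mask'],.026,st); print(n,round(d['confidence'],2),inv([*c,.026]),a-P[2],l)
for n in("tape_measure","black_tape","pencil"):
    r.camera("top")
    for d in r.cut_out("top",n)[:1]: print(n,d['location'],d['confidence'])
E
```

```text
[-0.5 -0.5 -0.2]
0.65 knob cols 462.7091836734694 pred 1.57/1.45 [[276.27582533 235.24156854]] [[262.67359461 236.88417635]]
95.7583
-50 [227, 253, 254, 254, 255, 255, 255, 251, 227, 211, 215, 220, 216, 194, 128, 76, 67, 63, 60, 82, 122, 153, 163, 165, 168, 171, 170, 169, 164, 159, 159, 162, 160, 156, 157, 154, 156, 156, 154, 155, 151, 146, 143, 144, 147, 146, 144, 143, 142, 148, 149, 149, 148, 146, 143, 144, 131, 105, 110, 138, 154, 152, 149, 147, 145, 140, 138, 137, 136, 139, 148, 151, 151, 149, 144, 143, 129, 111, 122, 144, 152, 159, 162, 163, 168, 169, 167, 166, 159, 161, 162, 160, 158, 155, 154, 156, 155, 152, 153, 151, 146, 143, 142, 142, 143, 145, 143, 140, 142, 143, 147, 146, 146, 140, 136, 133, 116, 90, 80, 82, 105, 158, 190, 166, 108, 81, 81, 83, 93, 100, 107, 108, 110, 110, 108]
0 [197, 253, 254, 253, 253, 254, 254, 245, 218, 212, 218, 221, 213, 185, 132, 85, 67, 67, 64, 59, 80, 124, 156, 165, 168, 169, 169, 166, 162, 157, 154, 155, 159, 159, 154, 151, 156, 156, 152, 151, 149, 144, 142, 145, 147, 146, 143, 140, 140, 143, 144, 143, 139, 137, 133, 131, 123, 120, 130, 142, 14
[... 542 characters left out ...]
 56, 54, 56, 53, 49, 53, 61, 92, 112, 104, 71, 49, 48, 49, 45, 46, 47, 51, 49, 50, 53, 54, 54, 52, 53, 53, 51, 54, 53, 52, 55, 52, 53, 52, 51, 55, 54, 54, 57, 57, 61, 61, 62, 63, 57, 56, 55, 58, 53, 58, 57, 55, 55, 56, 56, 55, 56, 55, 53, 54, 52, 55, 51, 53, 51, 52, 51, 52, 52, 51, 51, 49, 49, 48, 57, 66, 70, 71, 75, 77, 80, 81, 81, 79, 83, 95, 101, 107, 107, 103, 107, 109]
wide_a_mid 0.65 [-0.06726016 27.73383634 26.        ] 0.009042808560283458 (138.92251586914062, 40.61404037475586)
narrow_a_mid 0.95 [-2.17136305 57.08115929 26.        ] 0.0030645445452728987 (138.3477325439453, 19.994735717773438)
tape_measure [139.4, 224.9] 0.63
black_tape [386.3, 208.8] 0.57
pencil [303.5, 181.9] 0.23
```

```bash
python3 - <<'E'
from h import *
g=cv2.imread("pics/f1.png",0); n,lab,s,c=cv2.connectedComponentsWithStats((g[195:262,235:320]<35).astype(np.uint8))
print([(s[i].tolist(),(c[i]+[235,195]).round(1).tolist()) for i in range(1,n) if s[i,4]>60])
st=r.state(); im=r.camera("wrist")
for d in r.cut_out("wrist","cam_lever")[:2]: 
    cc=rect("wrist",d['mask'],.055,st); print("lever",d['confidence'],inv([*cc[0],0]),cc[1]-P[2],cc[2])
t0=cv2.imread("pics/top0.png"); t1=r.camera("top")[:,:,::-1]; cv2.imwrite("pics/top9.png",t1)
d=cv2.absdiff(t0,t1).max(2)>60
f=lambda u,v:(int(90+u/2.35),int(130+v/2.35))
for nm,(u,v),k in(("tape",(698,183),9),("pencil",(634,236),12),("measure",(113,228),12)):
    x,y=f(u,v); print(nm,int(d[y-k:y+k,x-k:x+k].sum()))
E
```

```text
[([31, 20, 25, 36, 734], [278.3, 232.5])]
lever 0.96 [-36.25857253 -39.45139317   0.        ] 0.10312829513114725 (110.88059997558594, 46.332645416259766)
tape 0
pencil 150
measure 0
```

```bash
python3 - <<'E'
from h import *
r.reach(knob(1.57,130),q_down(aknob(1.57))); r.hold(.2); st,im=snap("f3")
for n in("k1","f3"):
    h=cv2.cvtColor(cv2.imread(f"pics/{n}.png"),cv2.COLOR_BGR2HSV); m=((h[...,0]<5)|(h[...,0]>172))&(h[...,1]>150)&(h[...,2]>60); m[200:]=0
    y,x=np.nonzero(m); print(n,len(x),x.mean(),y.mean(),x.min(),x.max(),y.min(),y.max())
r.finish_job(); print(r.state()['t'])
E
```

```text
k1 949 291.1527924130664 107.05374077976818 237 345 57 160
f3 951 290.7245005257624 105.732912723449 236 344 55 158
the job is handed in; nothing more can be done
the job is handed in; nothing more can be done
```

I handed the job in after about 97 s of the 210 s allowed. Three strips were there (two wide, one narrow, 100 mm in total), and all three are clamped. I ran out of picture views before the pin went in, so everything from that point on was checked only by numbers, with no picture looked at.

- **Order:** I threw the lever open and laid the strips flat across the bed. Then I pulled the pin and slid the tail jaw to the 0.140 m hole. I pushed the pin home and only then swung the lever over to its stop.
- **Strips:** The gaps between strips show no space, and together they span about y = 7 to 107 mm. That puts the pad about 4 mm short of its empty locked position, roughly 15 N of squeeze. Across the bed, the two strips I could measure sit at −0.1 mm (a wide one) and −2 mm (the narrow one); the other wide strip was not measured on its own.
- **Pin:** It stopped hard on its collar and resisted a 5 N tug. The handle stands in the same place relative to the rail as it did at the start.
- **Lever:** The knob position gives about 1.58 rad, which is locked.
- **Other objects:** The tape measure and black tape show no change in the top view. That view did differ at the pencil, but the wrist camera shows it within about 1 pixel of where it was.

**What went wrong on the way:**
- The narrow strip was knocked about 5 cm before I picked it up, so I located it again.
- It touched about 8 mm early when set down, so it may have dropped a little, but it measured flat afterwards.
- The first jaw slide ended about 5 mm short. I saw this through the rail holes and corrected it before inserting the pin.
- The pin probably slipped about 3 mm in the grip, so I gripped it again from the counter.

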